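# Put the reagent bottles back on the bench shelf in order of height

## Robot

A 6-joint arm with a two-finger parallel gripper is mounted at the origin on the work surface. World frame = base frame: x ahead of the robot, y to its left, z up, the work surface at z = 0. Lengths are in mm, angles in rad, forces in N, time in s.
With the tool pointing down it reaches from about 350 to 875 mm from the base axis. Payload 4.2 kg.
Tool frame: the origin (TCP) lies midway between the tips of the shut fingers; the grasp point (between the pads) lies 19 mm behind it; x points along the fingers, y is the direction in which the jaws open and shut, and the axes are right-handed (so a half turn about x gives the same grasp; the last joint's range is limited). The gripper opens to 85 mm and grips with 20 to 120 N. Pads are 22 mm wide; open, the fingers measure 114 mm over their backs; the gripper's body (76 mm by 85 mm) begins 54 mm behind the grasp point. The pads swing forward as they close: fully open they stand 13 mm farther back than shut.
Start: joints at [0.259, 0.385, 0.008, 0, -1.194, -0.259], TCP at [624.979, 0.025, 231.312] pointing down, gripper open.
Joint ranges: [-3.14, 3.14], [-1.21, 2.06], [-1.07, 1.41], [-3.16, 2.05], [-2.99, -0.16], [-3.1, 3.1]. Speed limits (rad/s): [2.79, 2.79, 3.14, 3.14, 3.14, 3.14].

## Interface

Orientations are given as a unit quaternion [x, y, z, w].
In Python, from bench import readout, imaging, arm gives the robot as it stands.
- The arm moves only by the tool arm_command, never from a script. Its argument "increments" is a list of rows, each a list of 3 entries, a list of its own where there are three numbers: the turn, a rotation vector about the world's x, y, z in degrees, then the shift along the world's x, y, z in mm, then the closure, from 0 (fully open) to 1 (shut). In form: [[[ax, ay, az], [tx, ty, tz], fingers], ...]. A call has exactly 5 rows; each row is the pose to reach, as a shift and turn from the pose measured when the call began; what a row does not reach only later rows make up. A row lasts 1/10 s, in which the tool goes at most 50 mm and 8.59 degrees, less where a joint would pass 70% of its speed; a pose out of reach is approached as far as the arm can. A call with a gripper value outside its range is refused whole. The fingers move at their own pace and stop on an object; the grip force is fixed at half the most. Time passes only in rows, so rows that repeat a pose let the fingers close, or fill a call up. It gives the time, the measured TCP pose, the force and the opening at its end, in the units of the state.
- readout.read_state(): the state, without advancing time (a new reading comes with each control period).
- imaging.get_image(name): name is "scene" or "side" or "wrist"; returns (picture, depth): 480x640x3 uint8, blue, green, red; 480x640 float32, mm along the optical axis (not along the pixel's ray), 0 where there is no reading.
- imaging.camera_info(name): a dict with "vfov" (degrees; the focal length in pixels is half the picture's height over the tangent of half this angle, whatever the lens; pixels are square), "cx", "cy" (the principal point, pixels), "eye" and "rotation" of the camera in the world; the wrist camera has in their place "T_tool_cam" (4x4, takes a point from camera to tool coordinates, whose origin is the TCP and whose axes are the tool frame's). Camera axes: x right, y down, z forward; pixel columns grow to the right and rows downward; lengths in mm; the calibration is good to about 2 mm. A picture is of the moment at which its call begins: read the wrist's pose just before it. camera_info takes no time and is no camera call.
- arm.job_done(): hands the job in, once; it reports no verdict.
The state is a dict: "clock": time; "joints": joint angles; "joint_vel": joint speeds; "joint_efforts": joint torques, N m; "position": TCP position; "ee_rot": TCP orientation; "contact_force": force on the tool from outside, world axes, zero at the start; "wrist_torque": the same for the moment, N m; "gripper_width": finger opening in mm.
Only numpy, scipy, OpenCV 4.12 (cv2) and the standard library are available. Lean on these libraries where they do the work, as an engineer would, in place of code of your own. Each camera call takes 0.05 s, during which the arm holds its last target. There are 200 camera calls.

## Task

Line the four white-capped brown bottles that stand on the bench in front of the oak shelf (one of them a straight-sided jar) up on that shelf in order of height, one standing upright in the middle of each teal saucer: the tallest next to the big stock bottle, each next one shorter, down to the shortest beside the white jar. Set each one down gently, do not drop or knock any over, and leave the stock bottle and the white jar where they stand.

Things in the scene. Friction and masses are not known exactly. Their poses are not given: they have to be found in the camera images.
- bottle_tall: Tallest of the four loose bottles: brown glass, round, 142 mm tall, body 60 mm across, paper band. Narrow neck 25 mm across between 104 and 118 mm above the base, white screw cap 32 mm across from 118 to 142 mm: lift it by the cap. 0.3 to 0.55 kg. Loose. Origin: centre of its underside; z up along its axis.
- bottle_slim: Second tallest: slim brown glass bottle, 120 mm tall, body 46 mm across, paper band. Neck 23 mm across between 87 and 98 mm above the base, white screw cap 28 mm across from 98 to 120 mm: lift it by the cap. About 0.2 kg. Loose. Origin: centre of its underside; z up along its axis.
- jar_amber: Third tallest: straight-sided brown glass jar with no neck, 98 mm tall, body 54 mm across, paper band, white screw cap 56 mm across from 76 to 98 mm above the base: lift it by the cap. About 0.25 kg. Loose. Origin: centre of its underside; z up along its axis.
- bottle_small: Shortest: small brown glass bottle, 76 mm tall, body 38 mm across, paper band. Neck 20 mm across between 49 and 58 mm above the base, shoulder below that, white screw cap 24 mm across from 58 to 76 mm: lift it by the cap. About 0.07 kg. Loose. Origin: centre of its underside; z up along its axis.
- saucer_a: One of four equal round teal plastic drip saucers, empty, fixed in a row about 94 mm apart on the low oak bench shelf; which letter lies where in the row is shuffled. 88 mm across the rim, flat inner floor 80 mm across and 4 mm thick, rim 7 mm high. Origin: centre of its underside, on the shelf board 30 mm above the bench; z up.
- saucer_b: One of four equal round teal plastic drip saucers, empty, fixed in a row about 94 mm apart on the low oak bench shelf; which letter lies where in the row is shuffled. 88 mm across the rim, flat inner floor 80 mm across and 4 mm thick, rim 7 mm high. Origin: centre of its underside, on the shelf board 30 mm above the bench; z up.
- saucer_c: One of four equal round teal plastic drip saucers, empty, fixed in a row about 94 mm apart on the low oak bench shelf; which letter lies where in the row is shuffled. 88 mm across the rim, flat inner floor 80 mm across and 4 mm thick, rim 7 mm high. Origin: centre of its underside, on the shelf board 30 mm above the bench; z up.
- saucer_d: One of four equal round teal plastic drip saucers, empty, fixed in a row about 94 mm apart on the low oak bench shelf; which letter lies where in the row is shuffled. 88 mm across the rim, flat inner floor 80 mm across and 4 mm thick, rim 7 mm high. Origin: centre of its underside, on the shelf board 30 mm above the bench; z up.
- stock_bottle: Big brown stock bottle, 205 mm tall, body 94 mm across up to 135 mm, cap 40 mm across, 1.4 kg. Stands on the bench shelf at one end of the row of saucers, left or right; stays where it is. Its centre is about 117 mm from the centre of the nearest saucer. Origin: centre of its underside, 30 mm above the bench; z up.
- jar_white: White plastic screw jar, 60 mm tall, 68 mm across, at the other end of the row from the stock bottle; stays where it is. Origin: centre of its underside; z up. The oak shelf under all these is fixed, 660 x 150 mm, top 30 mm above the bench, end cheeks up to 70 mm, thin guard rail 60 mm up along the far edge. Nearer glassware is under 110 mm tall (a white beaker among the bottles), that along the table edges up to 210 mm.
Not all that is in view belongs to the job. Leave any blue or green look-alike of the jar_amber alone.

How it is judged:
By the outcome, as a careful person would: the job done as asked, in the order asked, and still so for the second after the job is handed in, with the robot touching nothing.
It also fails if it takes over 128 s, if anything falls off the work surface, if the arm or the gripper's body presses on something with over 40 N, if the wrist force passes 120 N, or if a joint passes its speed limit or range.

## Working session

There is one attempt and no reset: what is moved stays moved. The work goes in short steps, Python scripts to look and compute and a tool call to move; the robot and the scene stay as the last step left them, time stands still between calls to the robot, and variables do not carry over. Pictures are saved under pics/ and viewed, about 12 in all and at most 16, crops included, and the job is handed in when it is done.

Besides the shell and the picture viewer there is one more tool, called after "Request:" as name(argument=value, ...) on one line, values as JSON. arm_command: Moves the arm, as the interface text tells. Its arguments: {"type":"object","properties":{"increments":{"type":"array","items":{"type":"array"}}},"required":["increments"]}

```bash
mkdir -p pics; ls
cat > h.py <<'E'
import numpy as np, cv2
from bench import readout, imaging, arm
from scipy.spatial.transform import Rotation as R
def grab(name, fn=None):
    s=readout.read_state(); im,d=imaging.get_image(name); c=imaging.camera_info(name)
    if 'T_tool_cam' in c:
        T=np.eye(4); T[:3,:3]=R.from_quat(s['ee_rot']).as_matrix(); T[:3,3]=s['position']; T=T@np.array(c['T_tool_cam'])
    else:
        T=np.eye(4); T[:3,:3]=np.array(c['rotation']).reshape(3,3); T[:3,3]=c['eye']
    f=240/np.tan(np.radians(c['vfov'])/2)
    v,u=np.mgrid[:480,:640]
    P=np.stack([(u-c['cx'])/f*d,(v-c['cy'])/f*d,d],-1)@T[:3,:3].T+T[:3,3]
    P[d==0]=np.nan
    if fn: cv2.imwrite('pics/'+fn,im)
    np.savez(name+'.npz',im=im,P=P,T=T,f=f,c=[c['cx'],c['cy']])
    return im,d,P,c
E
python3 - <<'E'
from h import *
for n in('scene','side','wrist'):
    im,d,P,c=grab(n,n+'0.png'); print(n,c)
s=readout.read_state();print(s)
E
```

```text
picsTraceback (most recent call last):
  File "<stdin>", line 3, in <module>
  File "h.py", line 9, in grab
    T=np.eye(4); T[:3,:3]=np.array(c['rotation']).reshape(3,3); T[:3,3]=c['eye']
                          ~~~~~~~~~~~~~~~~~~~~~~~~~~~~~~~^^^^^
ValueError: cannot reshape array of size 4 into shape (3,3)
```

```bash
sed -i "s/np.array(c\['rotation'\]).reshape(3,3)/R.from_quat(c['rotation']).as_matrix()/" h.py
python3 - <<'E'
from h import *
for n in('scene','side','wrist'):
    im,d,P,c=grab(n,n+'0.png'); print(n,c)
s=readout.read_state();print(s)
E
```

```text
scene {'vfov': 55.34440346086027, 'cx': 309.1816877516875, 'cy': 243.98288962907637, 'eye': array([981.51813687, 391.53297844, 561.15864243]), 'rotation': array([ 0.38736437,  0.81135993, -0.39440673, -0.18996642])}
side {'vfov': 43.96359841602979, 'cx': 322.1283517384687, 'cy': 239.36267352069535, 'eye': array([  38.51900448, -649.10612803,  992.31391299]), 'rotation': array([ 0.89306306, -0.28272517,  0.10482424, -0.33394121])}
wrist {'vfov': 69.98772656576416, 'cx': 321.75671801182455, 'cy': 238.0054372497219, 'T_tool_cam': array([[ 4.56987477e-04, -2.97779124e-01,  9.54634686e-01,
        -1.42576111e+02],
       [ 9.99999388e-01, -8.25659796e-04, -7.36251739e-04,
        -7.51256971e-01],
       [ 1.00744388e-03,  9.54634439e-01,  2.97778564e-01,
        -7.65000090e+01],
       [ 0.00000000e+00,  0.00000000e+00,  0.00000000e+00,
         1.00000000e+00]])}
{'clock': 0.2, 'joints': array([ 2.58584514e-01,  3.85270771e-01,  7.15954940e-03, -2.75207059e-04,
       -1.19396932e+00, -2.58578769e-01]), 'joint_vel': array([ 0.00076973, -0.00307838,  0.00335346,  0.00183549, -0.00080129,
        0.00107131]), 'joint_efforts': array([ 1.60539762e-04, -3.92166173e+01,  1.88355786e+01,  4.18349594e+00,
       -3.57535188e-03, -3.87845404e-06]), 'position': array([6.24667484e+02, 1.17901372e-02, 2.30636233e+02]), 'ee_rot': array([-0.4996695 ,  0.50037081,  0.50028244,  0.49967681]), 'contact_force': array([-0.11796563,  0.54952448, -0.31395443]), 'wrist_torque': array([-0.02584935, -0.04570684,  0.00030669]), 'gripper_width': 85.68682723655944}
```

View pics/scene0.png

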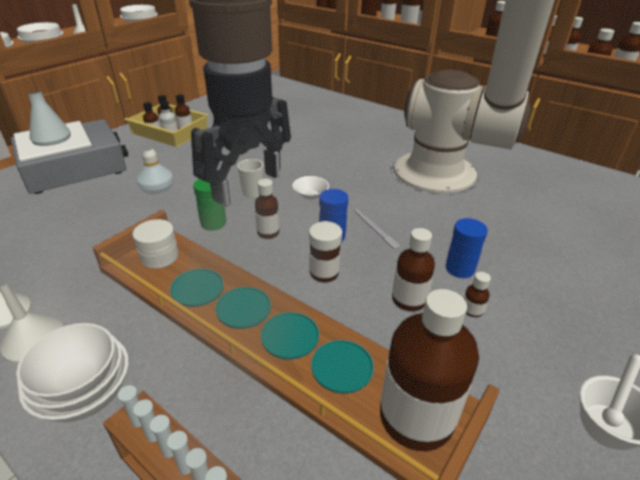

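View pics/side0.png

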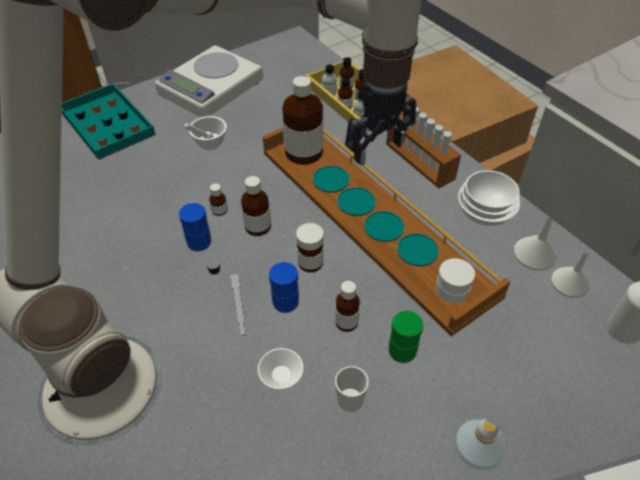

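The scene view shows these candidates:
- **Loose bottles (caps):** tall (420,240), jar (325,236), slim (265,187), small (482,281).
- **Look-alikes to leave alone:** blue (335,205) and (468,245), green (210,200), the bottles in the yellow tray (165,115), and the white beaker (250,178).
- **Saucers:** (197,288), (243,307), (290,335), (342,366). The stock bottle is at the right (430,370) and the white jar at (155,243).

Next I'll measure these with both fixed cameras.

```bash
cat > m.py <<'E'
from h import *
# seeds: cap/top pixel in scene and side
S={'tall':((420,238),(252,184),142,16),'slim':((265,186),(348,290),120,14),'jar':((325,232),(310,232),98,28),'small':((482,280),(216,189),76,12),
'stock':((446,308),(302,87),235,20),'jarw':((155,232),(457,270),90,34),'blue1':((334,196),(284,272),0,28),'blue2':((469,228),(193,213),0,28),'green':((208,190),(407,322),0,28)}
D={n:np.load(n+'.npz') for n in('scene','side')}
for k,(a,b,h,r) in S.items():
    for n,(u,v) in(('scene',a),('side',b)):
        P=D[n]['P']; w=P[v-5:v+6,u-5:u+6].reshape(-1,3); zt=np.nanmedian(w[:,2]); c0=np.nanmedian(w[:,:2],0)
        m=(np.linalg.norm(P[...,:2]-c0,axis=-1)<2.2*r)&(abs(P[...,2]-zt)<4)
        q=P[m]; cc=cv2.minEnclosingCircle(q[:,:2].astype(np.float32)) if len(q) else None
        print(k,n,'seed',c0.round(),round(float(zt)),'exp',h,'n',len(q),'mean',q[:,:2].mean(0).round(1),'circ',np.round(cc[0],1),round(cc[1],1))
for n in D:
    im=D[n]['im'].astype(int);P=D[n]['P']
    m=((im[...,0]>80)&(im[...,2]<60)&(im[...,1]>80)&(abs(im[...,0]-im[...,1])<35)&(P[...,2]>20)&(P[...,2]<50)).astype(np.uint8)
    N,L,st,ce=cv2.connectedComponentsWithStats(m)
    for i in range(1,N):
        if st[i,4]>200:
            q=P[L==i]; cc=cv2.minEnclosingCircle(q[:,:2].astype(np.float32)); print('saucer',n,ce[i].round(),np.nanmedian(q,0).round(1),np.round(cc[0],1),round(cc[1],1))
E
python3 m.py
```

```text
tall scene seed [447. 177.] 142 exp 142 n 248 mean [438.9 174.9] circ [436.8 174.2] 16.8
tall side seed [431. 164.] 141 exp 142 n 148 mean [435.2 168.6] circ [437.1 169.7] 18.5
slim scene seed [ 454. -139.] 118 exp 120 n 113 mean [ 450.3 -142.3] circ [ 447.4 -144.2] 14.7
slim side seed [ 442. -153.] 119 exp 120 n 161 mean [ 445.8 -150.1] circ [ 446.9 -150. ] 14.6
jar scene seed [479.  22.] 99 exp 98 n 543 mean [476.3  21. ] circ [473.2  19.8] 29.3
jar side seed [475.  17.] 98 exp 98 n 461 mean [472.8  14.1] circ [472.4  16.2] 29.8
small scene seed [398. 271.] 76 exp 76 n 149 mean [392.5 268.7] circ [391.4 268.5] 12.8
small side seed [390. 261.] 73 exp 76 n 69 mean [389.1 262.6] circ [390.3 263.4] 12.9
stock scene seed [653. 299.] 236 exp 235 n 986 mean [646.4 296.5] circ [644.9 295.6] 20.4
stock side seed [635. 279.] 232 exp 235 n 132 mean [640.7 287.8] circ [642.5 292.7] 22.9
jarw scene seed [ 655. -211.] 91 exp 90 n 773 mean [ 654.9 -217.2] circ [ 653.1 -220. ] 35.2
jarw side seed [ 655. -221.] 90 exp 90 n 770 mean [ 651. -225.] circ [ 651.4 -224.3] 34.7
blue1 scene seed [377. -33.
[... 252 characters left out ...]
7. 200.] 98 exp 0 n 423 mean [305.6 202.6] circ [305.  203.6] 29.3
green scene seed [ 514. -238.] 99 exp 0 n 179 mean [ 509.5 -257.7] circ [ 504.5 -258.3] 27.0
green side seed [ 495. -259.] 98 exp 0 n 661 mean [ 494.1 -262.2] circ [ 494.3 -260.8] 29.7
saucer scene [243. 304.] [644.5 -13.5  35. ] [649.6  -8.6] 42.4
saucer scene [291. 335.] [646.1  88.6  35.1] [645.9  85.6] 43.7
saucer scene [342. 366.] [643.5 179.4  35.1] [641.9 178.5] 43.7
saucer side [331. 178.] [641.2 175.5  34.2] [640.4 175.3] 44.6
saucer side [356. 201.] [645.   81.9  34.3] [644.3  81.7] 44.8
saucer side [384. 226.] [647.9 -12.8  34.4] [648.8 -13.9] 44.4
saucer side [418. 249.] [ 663.8 -105.8   34.3] [ 663.9 -105.6] 44.2
```

View pics/wrist0.png

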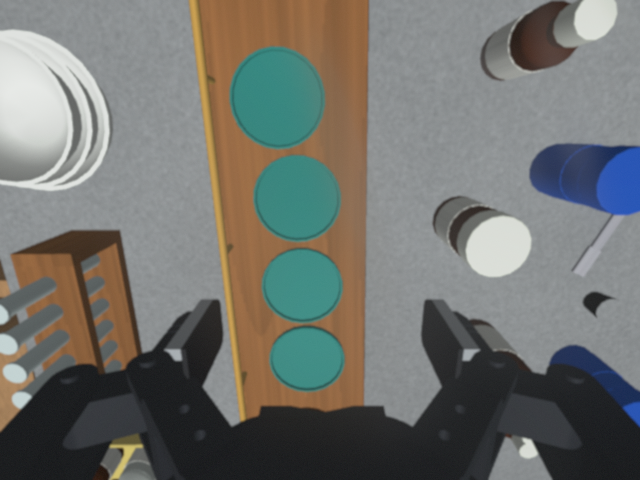

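The wrist view shows the saucers at (277,97), (296,198), (302,285) and (307,357), plus the jar cap at (497,245). Both fixed cameras agree within about 5 mm and the heights match the description. I'll measure the saucers from the wrist image too, then move above the tall bottle.

```bash
cat > w.py <<'E'
from h import *
import sys
def caps(x,y,zt,r):
    D=np.load('wrist.npz');P=D['P']
    m=(np.linalg.norm(P[...,:2]-[x,y],axis=-1)<r+14)&(abs(P[...,2]-zt)<5)
    q=P[m]
    if len(q)<10: print('few',len(q));return
    cc=cv2.minEnclosingCircle(q[:,:2].astype(np.float32)); print('n',len(q),'med',np.median(q,0).round(1),'circ',np.round(cc[0],1),round(cc[1],1))
def saucers():
    D=np.load('wrist.npz');P=D['P'];im=D['im'].astype(int)
    m=((im[...,0]>80)&(im[...,2]<80)&(im[...,1]>80)&(P[...,2]>20)&(P[...,2]<50)).astype(np.uint8)
    N,L,st,ce=cv2.connectedComponentsWithStats(m)
    for i in range(1,N):
        if st[i,4]>200:
            q=P[L==i];cc=cv2.minEnclosingCircle(q[:,:2].astype(np.float32)); print('saucer',ce[i].round(),np.median(q,0).round(1),np.round(cc[0],1),round(cc[1],1))
if __name__=='__main__':
    a=sys.argv[1:]
    if a[0]=='new': grab('wrist','wrist_%s.png'%a[1] if a[1]!='-' else None)
    if a[0]!='old' or 1: saucers()
    if len(a)>2: caps(*map(float,a[2:6]))
    s=readout.read_state(); print('tcp',s['position'].round(1),'F',s['contact_force'].round(1),s['gripper_width'].round(1),s['clock'])
E
python3 w.py old - 473 18 98 28
```

```text
saucer [277.  97.] [ 666.5 -106.3   34.2] [ 666.  -104.4] 43.0
saucer [296. 198.] [650.4 -12.7  34.3] [650.2 -11.8] 42.6
saucer [302. 285.] [646.8  82.3  34.3] [646.8  83.3] 43.3
saucer [307. 358.] [643.  175.7  34.4] [643.1 175.8] 43.2
n 3282 med [477.2  16.3  98. ] circ [476.3  18. ] 28.2Traceback (most recent call last):
  File "w.py", line 21, in <module>
    s=readout.read_state(); print('tcp',s['position'].round(1),'F',s['contact_force'].round(1),s['gripper_width'].round(1),s['clock'])
                                                                                               ^^^^^^^^^^^^^^^^^^^^^^^^
AttributeError: 'float' object has no attribute 'round'
```

Request:
arm_command(increments=[[[0, 0, 0], [-30, 30, 0], 0], [[0, 0, 0], [-70, 65, 0], 0], [[0, 0, 0], [-110, 105, 0], 0], [[0, 0, 0], [-150, 140, 0], 0], [[0, 0, 0], [-188, 172, 0], 0]])

```text
clock: 0.7
position: [444.7, 164.8, 230.5]
ee_rot: [-0.5, 0.5, 0.5, 0.5]
contact_force: [0.0, 1.3, 0.1]
gripper_width: 85.1
```

Request:
arm_command(increments=[[[0, 0, 0], [0, 0, 0], 0], [[0, 0, 0], [0, 0, 0], 0], [[0, 0, 0], [0, 0, 0], 0], [[0, 0, 0], [0, 0, 0], 0], [[0, 0, 0], [0, 0, 0], 0]])

```text
clock: 1.2
position: [445.4, 164.0, 230.2]
ee_rot: [-0.499, 0.501, 0.5, 0.5]
contact_force: [-0.0, -0.5, 0.3]
gripper_width: 85.2
```

```bash
python3 w.py new tall 437 172 142 16
```

```text
saucer [86. 28.] [650.2   0.7  34.3] [649.3 -11.1] 43.7
saucer [107. 126.] [647.3  82.   34.4] [646.5  83.8] 43.9
saucer [128. 222.] [643.5 175.1  34.4] [642.4 176.6] 43.8
n 1468 med [437.5 171.2 142.1] circ [437.6 172.3] 16.0Traceback (most recent call last):
  File "w.py", line 21, in <module>
    s=readout.read_state(); print('tcp',s['position'].round(1),'F',s['contact_force'].round(1),s['gripper_width'].round(1),s['clock'])
                                                                                               ^^^^^^^^^^^^^^^^^^^^^^^^
AttributeError: 'float' object has no attribute 'round'
```

View pics/wrist_tall.png

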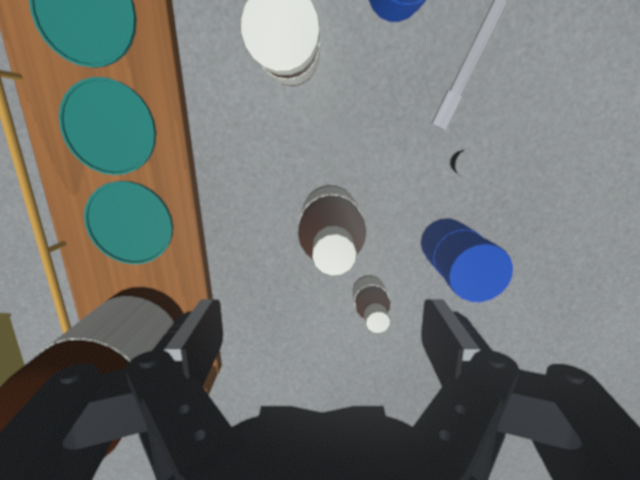

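The wrist view shows the tall bottle's cap at (334,254), z 142, centred at (437.6, 171.5). The small bottle is beside it at (377,322) and the blue jar at (480,272). I'll descend and grip.

Request:
arm_command(increments=[[[0, 0, 0], [-4, 4, -20], 0], [[0, 0, 0], [-8, 7.5, -45], 0], [[0, 0, 0], [-8, 7.5, -75], 0], [[0, 0, 0], [-8, 7.5, -105], 0], [[0, 0, 0], [-8, 7.5, -121], 0]])

```text
clock: 1.75
position: [436.5, 170.2, 106.8]
ee_rot: [-0.498, 0.503, 0.499, 0.499]
contact_force: [-0.3, -0.3, -0.4]
gripper_width: 85.3
```

Request:
arm_command(increments=[[[0, 0, 0], [0, 0, 0], 0], [[0, 0, 0], [0, 0, 0], 0.3], [[0, 0, 0], [0, 0, 0], 0.6], [[0, 0, 0], [0, 0, 0], 1], [[0, 0, 0], [0, 0, 0], 1]])

```text
clock: 2.25
position: [437.0, 170.6, 107.9]
ee_rot: [-0.499, 0.502, 0.499, 0.5]
contact_force: [-0.2, 0.2, 1.8]
gripper_width: 30.5
```

Request:
arm_command(increments=[[[0, 0, 0], [0, 0, 0], 1], [[0, 0, 0], [0, 0, 0], 1], [[0, 0, 0], [0, 0, 0], 1], [[0, 0, 0], [0, 0, 0], 1], [[0, 0, 0], [0, 0, 0], 1]])

```text
clock: 2.75
position: [436.8, 170.5, 108.0]
ee_rot: [-0.498, 0.502, 0.499, 0.5]
contact_force: [-1.3, 0.9, 1.1]
gripper_width: 30.4
```

Request:
arm_command(increments=[[[0, 0, 0], [0, 0, 6], 1], [[0, 0, 0], [0, 0, 18], 1], [[0, 0, 0], [0, 0, 36], 1], [[0, 0, 0], [0, 0, 54], 1], [[0, 0, 0], [0, 0, 66], 1]])

```text
clock: 3.25
position: [437.0, 170.5, 174.8]
ee_rot: [-0.498, 0.502, 0.499, 0.5]
contact_force: [1.0, -0.6, -5.1]
gripper_width: 30.6
```

Request:
arm_command(increments=[[[0, 0, 0], [6, 0, 4], 1], [[0, 0, 0], [20, 1, 6], 1], [[0, 0, 0], [42, 2, 8], 1], [[0, 0, 0], [66, 3, 8], 1], [[0, 0, 0], [90, 3, 8], 1]])

```text
clock: 3.75
position: [527.8, 173.4, 181.9]
ee_rot: [-0.498, 0.503, 0.5, 0.5]
contact_force: [0.3, 0.7, -4.5]
gripper_width: 30.7
```

Request:
arm_command(increments=[[[0, 0, 0], [26, 1, 0], 1], [[0, 0, 0], [54, 1, 0], 1], [[0, 0, 0], [82, 2, 0], 1], [[0, 0, 0], [104, 2, 0], 1], [[0, 0, 0], [114, 2, 0], 1]])

```text
clock: 4.25
position: [643.4, 174.9, 179.5]
ee_rot: [-0.498, 0.504, 0.5, 0.499]
contact_force: [0.3, -0.0, -4.8]
gripper_width: 30.5
```

Request:
arm_command(increments=[[[0, 0, 0], [0, 0, 0], 1], [[0, 0, 0], [0, 0, -6], 1], [[0, 0, 0], [0, 0, -14], 1], [[0, 0, 0], [0, 0, -22], 1], [[0, 0, 0], [0, 0, -28], 1]])

```text
clock: 4.75
position: [642.4, 174.9, 150.6]
ee_rot: [-0.498, 0.504, 0.5, 0.499]
contact_force: [0.6, -0.2, -3.2]
gripper_width: 30.8
```

```bash
sed -i "s/s\['gripper_width'\].round(1)/s['gripper_width']/" w.py
cat > chk.py <<'E'
from h import *
im,d,P,c=grab('scene');im2,_,P2,_=grab('side')
import sys
np.set_printoptions(suppress=True)
a=np.hstack([cv2.resize(im[190:430,150:510],None,fx=1.1,fy=1.1),cv2.resize(im2[60:324,230:510],None,fx=1,fy=1)])
cv2.imwrite('pics/%s.png'%sys.argv[1],a);print(a.shape);s=readout.read_state();print(s['position'].round(1),s['contact_force'].round(1),s['clock'])
E
python3 chk.py tall_over
```

```text
(264, 676, 3)
[642.3 174.8 150.1] [-1.1 -0.3 -5.2] 4.85
```

View pics/tall_over.png

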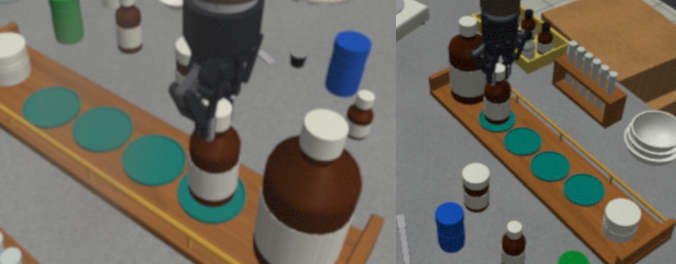

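The combined crop shows the tall bottle upright over the first saucer: (213,190) in the left half, (497,115) in the right. I'll lower it gently.

Request:
arm_command(increments=[[[0, 0, 0], [0, 1, -2], 1], [[0, 0, 0], [0, 1, -4], 1], [[0, 0, 0], [0, 1, -6], 1], [[0, 0, 0], [0, 1, -7], 1], [[0, 0, 0], [0, 1, -8], 1]])

```text
clock: 5.35
position: [642.3, 175.8, 142.2]
ee_rot: [-0.497, 0.504, 0.5, 0.498]
contact_force: [-0.9, -0.9, 0.3]
gripper_width: 30.6
```

Request:
arm_command(increments=[[[0, 0, 0], [0, 0, -0.5], 1], [[0, 0, 0], [0, 0, -0.5], 0.62], [[0, 0, 0], [0, 0, -0.5], 0.5], [[0, 0, 0], [0, 0, -0.5], 0.3], [[0, 0, 0], [0, 0, -0.5], 0.1]])

```text
clock: 5.85
position: [642.8, 175.9, 142.4]
ee_rot: [-0.498, 0.504, 0.5, 0.499]
contact_force: [-0.3, -0.2, -0.4]
gripper_width: 69.9
```

Request:
arm_command(increments=[[[0, 0, 0], [0, 0, 10], 0], [[0, 0, 0], [0, 0, 30], 0], [[0, 0, 0], [0, 0, 60], 0], [[0, 0, 0], [0, 0, 90], 0], [[0, 0, 0], [0, 0, 100], 0]])

```text
clock: 6.35
position: [644.7, 176.3, 247.8]
ee_rot: [-0.499, 0.501, 0.498, 0.501]
contact_force: [0.1, 0.8, 0.5]
gripper_width: 85.4
```

```bash
python3 chk.py tall_set; python3 w.py new - 642 176 176 16;  python3 - <<'E'
from h import *
P=np.load('side.npz')['P']
m=(np.linalg.norm(P[...,:2]-[642,176],axis=-1)<26)&(abs(P[...,2]-176)<5)
print(m.sum(),P[m].mean(0),cv2.minEnclosingCircle(P[m][:,:2].astype(np.float32)))
E
```

```text
(264, 676, 3)
[643.7 176.3 245.2] [ 0.6 -1.  -0.4] 6.45
saucer [314.  22.] [649.5   4.6  34.2] [649.9  -8.6] 42.5
saucer [313. 111.] [655.2  80.3  34.2] [646.9  83.4] 42.5
saucer [302. 187.] [666.6 150.5  34.3] [660.8 163.6] 34.8
n 1730 med [642.4 176.2 176. ] circ [642.6 177.3] 16.1
tcp [642.8 176.  243. ] F [-1.1 -0.5 -1.7] 85.45060639738402 6.5
125 [639.41106441 172.95640639 175.73601008] ((641.4035034179688, 175.31524658203125), 17.96901512145996)
```

The tall bottle is standing at (642.5, 176.5) with its top at z 176, centred. Next is the slim bottle.

Request:
arm_command(increments=[[[0, 0, 0], [-12, -20, 0], 0], [[0, 0, 0], [-32, -52, 0], 0], [[0, 0, 0], [-52, -84, 0], 0], [[0, 0, 0], [-75, -121, 0], 0], [[0, 0, 0], [-98, -158, 0], 0]])

```text
clock: 7.0
position: [542.8, 16.7, 240.9]
ee_rot: [-0.497, 0.505, 0.501, 0.498]
contact_force: [0.9, 0.6, -0.1]
gripper_width: 85.0
```

Request:
arm_command(increments=[[[0, 0, 0], [-22, -37, -5], 0], [[0, 0, 0], [-44, -72, -10], 0], [[0, 0, 0], [-66, -108, -15], 0], [[0, 0, 0], [-86, -140, -20], 0], [[0, 0, 0], [-96, -156, -22], 0]])

```text
clock: 7.5
position: [443.4, -140.9, 216.7]
ee_rot: [-0.495, 0.506, 0.501, 0.497]
contact_force: [0.8, 0.2, -0.2]
gripper_width: 85.3
```

Request:
arm_command(increments=[[[0, 0, 0], [0, 0, 0], 0], [[0, 0, 0], [0, 0, 0], 0], [[0, 0, 0], [0, 0, 0], 0], [[0, 0, 0], [0, 0, 0], 0], [[0, 0, 0], [0, 0, 0], 0]])

```text
clock: 8.0
position: [443.9, -140.3, 216.6]
ee_rot: [-0.495, 0.506, 0.502, 0.497]
contact_force: [0.5, -0.2, 0.2]
gripper_width: 85.0
```

```bash
python3 w.py new slim 447 -148 120 14
```

```text
saucer [ 96. 250.] [ 666.9 -105.9   34.3] [ 665.8 -104.8] 43.8
saucer [125. 329.] [654.9 -17.4  34.4] [650.  -11.9] 43.7
saucer [133. 457.] [674.7 159.7  34.8] [671.9 161. ] 26.1
n 1098 med [ 449.  -148.4  120. ] circ [ 448.9 -147.6] 13.9
tcp [ 443.8 -140.4  216.7] F [ 0.4 -0.1 -0.3] 85.4642687048512 8.05
```

View pics/wrist_slim.png

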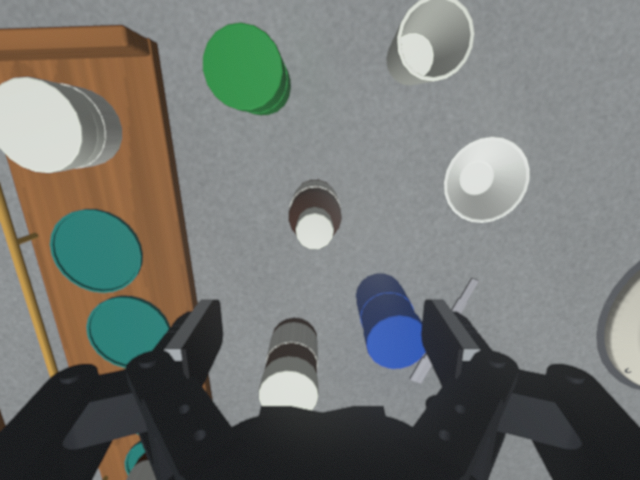

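The wrist view shows the slim bottle's cap at (315,229), with the green jar at (245,65) and the blue jar at (390,335) well clear. It measures (449, -148) and z 120.

Request:
arm_command(increments=[[[0, -0.9, 0], [3, -4, -25], 0], [[0, -0.9, 0], [5, -7.5, -55], 0], [[0, -0.9, 0], [5, -7.5, -85], 0], [[0, -0.9, 0], [5, -7.5, -112], 0], [[0, -0.9, 0], [5, -7.5, -128], 0]])

```text
clock: 8.55
position: [447.9, -147.5, 86.7]
ee_rot: [-0.498, 0.503, 0.499, 0.5]
contact_force: [0.6, 0.0, 0.4]
gripper_width: 85.1
```

Request:
arm_command(increments=[[[0, 0, 0], [0, 0, 0], 0], [[0, 0, 0], [0, 0, 0], 0.3], [[0, 0, 0], [0, 0, 0], 0.6], [[0, 0, 0], [0, 0, 0], 1], [[0, 0, 0], [0, 0, 0], 1]])

```text
clock: 9.05
position: [448.4, -147.5, 87.5]
ee_rot: [-0.499, 0.502, 0.498, 0.501]
contact_force: [-2.8, -0.2, 1.2]
gripper_width: 28.1
```

Request:
arm_command(increments=[[[0, 0, 0], [0, 0, 0], 1], [[0, 0, 0], [0, 0, 0], 1], [[0, 0, 0], [0, 0, 0], 1], [[0, 0, 0], [0, 0, 0], 1], [[0, 0, 0], [0, 0, 0], 1]])

```text
clock: 9.55
position: [448.4, -147.6, 87.8]
ee_rot: [-0.499, 0.502, 0.498, 0.501]
contact_force: [-1.2, 1.0, 2.2]
gripper_width: 26.8
```

Request:
arm_command(increments=[[[0, 0, 0], [0, 0, 6], 1], [[0, 0, 0], [0, 0, 20], 1], [[0, 0, 0], [0, 0, 40], 1], [[0, 0, 0], [0, 0, 60], 1], [[0, 0, 0], [0, 0, 72], 1]])

```text
clock: 10.05
position: [448.9, -147.5, 161.1]
ee_rot: [-0.499, 0.502, 0.498, 0.501]
contact_force: [-0.3, -0.9, -2.0]
gripper_width: 26.5
```

Request:
arm_command(increments=[[[0, 0, 0], [5, 6, 0], 1], [[0, 0, 0], [16, 19, 0], 1], [[0, 0, 0], [34, 40, 0], 1], [[0, 0, 0], [54, 63, 0], 1], [[0, 0, 0], [75, 88, 0], 1]])

```text
clock: 10.55
position: [524.4, -57.8, 159.7]
ee_rot: [-0.499, 0.502, 0.498, 0.501]
contact_force: [-0.1, -0.3, -2.5]
gripper_width: 26.6
```

Request:
arm_command(increments=[[[0, 0, 0], [22, 26, 0], 1], [[0, 0, 0], [45, 53, 0], 1], [[0, 0, 0], [67, 78, 0], 1], [[0, 0, 0], [87, 102, 0], 1], [[0, 0, 0], [102, 119, 0], 1]])

```text
clock: 11.05
position: [627.4, 64.3, 157.4]
ee_rot: [-0.499, 0.503, 0.499, 0.5]
contact_force: [-0.3, -0.8, -1.8]
gripper_width: 26.7
```

Request:
arm_command(increments=[[[0, 0, 0], [10, 10, 0], 1], [[0, 0, 0], [18, 19, 0], 1], [[0, 0, 0], [18.6, 19.4, -6], 1], [[0, 0, 0], [18.6, 19.4, -15], 1], [[0, 0, 0], [18.6, 19.4, -25], 1]])

```text
clock: 11.55
position: [645.1, 83.1, 131.2]
ee_rot: [-0.498, 0.503, 0.499, 0.499]
contact_force: [-0.2, -0.3, -2.5]
gripper_width: 26.2
```

```bash
python3 chk.py slim_over
```

```text
(264, 676, 3)
[644.   82.6 129.9] [-0.8 -0.7 -2.6] 11.65
```

View pics/slim_over.png

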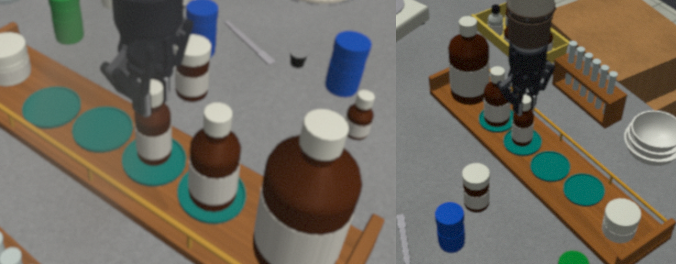

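The crop shows the tall bottle standing on its saucer, and the slim bottle upright over the second saucer at (153,150) in the left half. The arm is about 2 mm short in x, so I'll correct that while lowering.

Request:
arm_command(increments=[[[0, 0, 0], [1.5, 1, -2], 1], [[0, 0, 0], [1.5, 1, -4], 1], [[0, 0, 0], [1.5, 1, -6], 1], [[0, 0, 0], [1.5, 1, -7.5], 1], [[0, 0, 0], [1.5, 1, -8.5], 1]])

```text
clock: 12.15
position: [645.6, 83.5, 122.0]
ee_rot: [-0.498, 0.504, 0.5, 0.498]
contact_force: [-2.3, 0.5, 1.7]
gripper_width: 26.7
```

Request:
arm_command(increments=[[[0, 0, 0], [0, 0, 0], 1], [[0, 0, 0], [0, 0, 0], 0.65], [[0, 0, 0], [0, 0, 0], 0.5], [[0, 0, 0], [0, 0, 0], 0.3], [[0, 0, 0], [0, 0, 0], 0.1]])

```text
clock: 12.65
position: [645.9, 83.6, 122.3]
ee_rot: [-0.498, 0.504, 0.499, 0.499]
contact_force: [0.8, -0.3, 0.1]
gripper_width: 70.4
```

Request:
arm_command(increments=[[[0, 0, 0], [0, 0, 10], 0], [[0, 0, 0], [0, 0, 30], 0], [[0, 0, 0], [0, 0, 60], 0], [[0, 0, 0], [0, 0, 90], 0], [[0, 0, 0], [0, 0, 105], 0]])

```text
clock: 13.15
position: [647.3, 83.7, 231.8]
ee_rot: [-0.499, 0.502, 0.498, 0.5]
contact_force: [-0.5, 0.0, 0.0]
gripper_width: 85.4
```

```bash
python3 w.py new - 645 83 154 14
```

```text
saucer [300.  21.] [666.  -85.5  34.2] [666.  -99.1] 42.2
saucer [319. 108.] [650.1 -13.7  34.2] [650.  -11.7] 42.7
saucer [303. 196.] [671.   63.5  34.3] [656.5  79.4] 40.3
saucer [318. 282.] [665.2 160.5  34.4] [642.9 175.5] 42.6
n 1253 med [645.9  82.5 154. ] circ [645.6  83.5] 14.1
tcp [648.1  83.8 233.8] F [ 0.3 -0.1  2.1] 85.58494422982845 13.2
```

Request:
arm_command(increments=[[[0, 0, 0], [-20, -7, 0], 0], [[0, 0, 0], [-55, -20, 0], 0], [[0, 0, 0], [-95, -35, 0], 0], [[0, 0, 0], [-135, -50, -10], 0], [[0, 0, 0], [-172, -60, -20], 0]])

```text
clock: 13.7
position: [474.2, 23.0, 213.7]
ee_rot: [-0.5, 0.501, 0.497, 0.502]
contact_force: [0.5, 0.5, -0.0]
gripper_width: 85.4
```

Request:
arm_command(increments=[[[0, 0, 0], [0, 0, 0], 0], [[0, 0, 0], [0, 0, 0], 0], [[0, 0, 0], [0, 0, 0], 0], [[0, 0, 0], [0, 0, 0], 0], [[0, 0, 0], [0, 0, 0], 0]])

```text
clock: 14.2
position: [475.2, 23.4, 213.7]
ee_rot: [-0.5, 0.501, 0.497, 0.502]
contact_force: [-0.6, -0.1, -0.4]
gripper_width: 85.7
```

```bash
python3 w.py new jar 475 18 98 28
```

```text
saucer [98. 67.] [ 666.6 -106.5   34.3] [ 665.6 -104.2] 44.3
saucer [136. 177.] [650.5 -13.4  34.4] [649.9 -12.2] 44.0
saucer [161. 264.] [632.9  66.8  34.5] [646.1  83.2] 43.4
saucer [150. 331.] [663.2 148.2  34.7] [658.7 155.4] 32.9
n 3800 med [475.6  16.2  98.1] circ [475.8  17.4] 27.8
tcp [475.   23.3 213.6] F [-0.   0.5 -0.2] 85.42440547375051 14.25
```

View pics/wrist_jar.png

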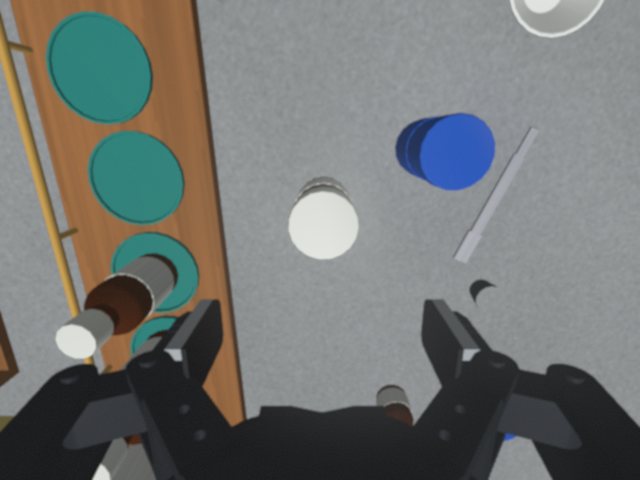

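The jar's white cap is at (323,222), measuring (475.7, 17) and z 98; the blue look-alike at (450,150) is clear. The slim bottle is standing at (645.8, 83).

Request:
arm_command(increments=[[[0, 0, 0], [1, -3, -30], 0], [[0, 0, 0], [1, -6.3, -65], 0], [[0, 0, 0], [1, -6.3, -100], 0], [[0, 0, 0], [1, -6.3, -132], 0], [[0, 0, 0], [1, -6.3, -150], 0]])

```text
clock: 14.75
position: [475.0, 16.6, 61.0]
ee_rot: [-0.499, 0.502, 0.498, 0.5]
contact_force: [-0.6, -0.1, -0.1]
gripper_width: 85.3
```

Request:
arm_command(increments=[[[0, 0, 0], [0, 0, 0], 0], [[0, 0, 0], [0, 0, 0], 0.2], [[0, 0, 0], [0, 0, 0], 0.4], [[0, 0, 0], [0, 0, 0], 1], [[0, 0, 0], [0, 0, 0], 1]])

```text
clock: 15.25
position: [475.9, 16.9, 62.4]
ee_rot: [-0.5, 0.501, 0.498, 0.501]
contact_force: [-2.0, -1.1, 5.2]
gripper_width: 54.3
```

Request:
arm_command(increments=[[[0, 0, 0], [0, 0, 0], 1], [[0, 0, 0], [0, 0, 0], 1], [[0, 0, 0], [0, 0, 0], 1], [[0, 0, 0], [0, 0, 0], 1], [[0, 0, 0], [0, 0, 0], 1]])

```text
clock: 15.75
position: [475.8, 16.9, 62.4]
ee_rot: [-0.5, 0.501, 0.498, 0.501]
contact_force: [-0.8, 0.5, 1.6]
gripper_width: 54.8
```

Request:
arm_command(increments=[[[0, 0, 0], [0, 0, 6], 1], [[0, 0, 0], [0, 0, 18], 1], [[0, 0, 0], [0, 0, 36], 1], [[0, 0, 0], [0, 0, 54], 1], [[0, 0, 0], [0, 0, 66], 1]])

```text
clock: 16.25
position: [476.1, 17.0, 129.6]
ee_rot: [-0.5, 0.501, 0.497, 0.502]
contact_force: [0.1, -1.1, -2.6]
gripper_width: 55.0
```

Request:
arm_command(increments=[[[0, 0, 0], [6, -1, 0], 1], [[0, 0, 0], [20, -3, 0], 1], [[0, 0, 0], [42, -7, 0], 1], [[0, 0, 0], [66, -11, 0], 1], [[0, 0, 0], [90, -15, 0], 1]])

```text
clock: 16.75
position: [566.7, 1.6, 128.5]
ee_rot: [-0.5, 0.502, 0.498, 0.501]
contact_force: [0.9, -0.4, -2.2]
gripper_width: 55.4
```

Request:
arm_command(increments=[[[0, 0, 0], [22, -4, 0], 1], [[0, 0, 0], [44, -8, 0], 1], [[0, 0, 0], [64, -11, 0], 1], [[0, 0, 0], [78, -13, 0], 1], [[0, 0, 0], [82, -14, 0], 1]])

```text
clock: 17.25
position: [649.7, -12.8, 126.5]
ee_rot: [-0.499, 0.502, 0.498, 0.501]
contact_force: [0.4, -0.1, -2.4]
gripper_width: 54.8
```

Request:
arm_command(increments=[[[0, 0, 0], [0, 0.8, 0], 1], [[0, 0, 0], [0, 0.8, -5], 1], [[0, 0, 0], [0, 0.8, -12], 1], [[0, 0, 0], [0, 0.8, -18], 1], [[0, 0, 0], [0, 0.8, -22], 1]])

```text
clock: 17.75
position: [648.9, -11.9, 103.6]
ee_rot: [-0.499, 0.503, 0.498, 0.5]
contact_force: [-0.0, -0.2, -2.2]
gripper_width: 54.5
```

Request:
arm_command(increments=[[[0, 0, 0], [0.7, 0, -1], 1], [[0, 0, 0], [0.7, 0, -3], 1], [[0, 0, 0], [0.7, 0, -5], 1], [[0, 0, 0], [0.7, 0, -6], 1], [[0, 0, 0], [0.7, 0, -6.5], 1]])

```text
clock: 18.25
position: [649.6, -11.9, 97.1]
ee_rot: [-0.499, 0.503, 0.498, 0.5]
contact_force: [-0.9, 0.1, -2.2]
gripper_width: 54.5
```

Request:
arm_command(increments=[[[0, 0, 0], [0, 0, -0.4], 1], [[0, 0, 0], [0, 0, -0.8], 1], [[0, 0, 0], [0, 0, -1.2], 1], [[0, 0, 0], [0, 0, -1.2], 1], [[0, 0, 0], [0, 0, -1.2], 1]])

```text
clock: 18.75
position: [649.7, -12.0, 96.6]
ee_rot: [-0.499, 0.502, 0.498, 0.501]
contact_force: [-1.9, 0.8, 1.8]
gripper_width: 54.9
```

Request:
arm_command(increments=[[[0, 0, 0], [0, 0, 0], 0.35], [[0, 0, 0], [0, 0, 0], 0.2], [[0, 0, 0], [0, 0, 0], 0], [[0, 0, 0], [0, 0, 0], 0], [[0, 0, 0], [0, 0, 0], 0]])

```text
clock: 19.25
position: [649.9, -12.0, 96.7]
ee_rot: [-0.499, 0.502, 0.498, 0.501]
contact_force: [-0.4, 0.5, 0.7]
gripper_width: 85.2
```

Request:
arm_command(increments=[[[0, 0, 0], [0, 0, 10], 0], [[0, 0, 0], [0, 0, 35], 0], [[0, 0, 0], [0, 0, 70], 0], [[0, 0, 0], [0, 0, 105], 0], [[0, 0, 0], [0, 0, 120], 0]])

```text
clock: 19.75
position: [651.8, -12.0, 222.2]
ee_rot: [-0.501, 0.5, 0.496, 0.503]
contact_force: [-0.0, 0.6, -0.5]
gripper_width: 85.4
```

```bash
python3 w.py new - 649 -12 132 28
```

```text
saucer [308. 111.] [ 666.4 -106.2   34.2] [ 666.  -104.4] 42.9
saucer [302. 194.] [675.5 -34.1  34.4] [667.  -22.4] 36.6
saucer [320. 298.] [671.7  80.4  34.4] [647.2  83.3] 42.6
saucer [362. 367.] [608.9 167.1  34.6] [611.7 170.7] 28.6
saucer [303. 369.] [676.9 169.3  34.6] [673.8 172.8] 29.0
n 4468 med [649.6 -12.9 132.1] circ [649.3 -11.4] 27.9
tcp [652.4 -12.  223.7] F [ 0.4 -0.4  2.4] 85.02317669734627 19.8
```

Request:
arm_command(increments=[[[0, 0, 0], [-18, 18, 0], 0], [[0, 0, 0], [-45, 45, 0], 0], [[0, 0, 0], [-75, 76, 0], 0], [[0, 0, 0], [-105, 107, 0], 0], [[0, 0, 0], [-135, 138, 0], 0]])

```text
clock: 20.3
position: [516.0, 126.8, 223.6]
ee_rot: [-0.502, 0.499, 0.496, 0.503]
contact_force: [0.7, 0.7, -0.7]
gripper_width: 85.1
```

Request:
arm_command(increments=[[[0, 0, 0], [-30, 31, 0], 0], [[0, 0, 0], [-60, 62, -5], 0], [[0, 0, 0], [-90, 94, -10], 0], [[0, 0, 0], [-112, 118, -15], 0], [[0, 0, 0], [-121, 127, -20], 0]])

```text
clock: 20.8
position: [393.3, 255.2, 203.6]
ee_rot: [-0.502, 0.498, 0.496, 0.503]
contact_force: [0.4, -0.8, -0.7]
gripper_width: 85.5
```

Request:
arm_command(increments=[[[0, 0, 0], [0, 0, 0], 0], [[0, 0, 0], [0, 0, 0], 0], [[0, 0, 0], [0, 0, 0], 0], [[0, 0, 0], [0, 0, 0], 0], [[0, 0, 0], [0, 0, 0], 0]])

```text
clock: 21.3
position: [393.9, 254.6, 203.6]
ee_rot: [-0.502, 0.499, 0.496, 0.503]
contact_force: [-0.4, 0.0, -1.2]
gripper_width: 85.6
```

```bash
python3 w.py new small 391 266 76 12
```

```text
saucer [34. 38.] [626.8 107.2  34.4] [632.  100.5] 36.7
saucer [ 57. 126.] [623.5 169.2  34.6] [641.5 176.4] 43.4
n 625 med [391.8 266.   76. ] circ [391.6 266.7] 11.9
tcp [393.7 254.7 203.6] F [ 0.9  0.1 -0.1] 85.64168295593232 21.35
```

View pics/wrist_small.png

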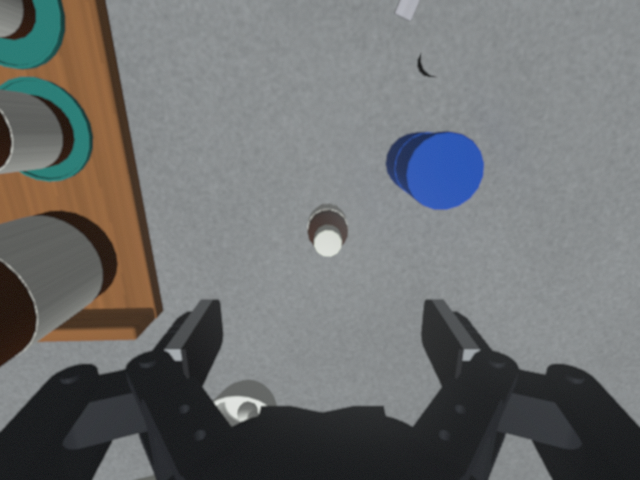

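The small bottle's cap is at (328,242), measuring (391.7, 266.3) and z 76. A mortar shows at (245,405), so I'll check its clearance before going down.

Run:
```python
from h import *
P=np.load('side.npz')['P']
q=P[110:152,180:232].reshape(-1,3);q=q[q[:,2]>12];print(q.min(0).round(),q.max(0).round())
```

```text
[425. 437.  12.] [556. 632.  96.]
```

Request:
arm_command(increments=[[[0, 0.5, 0], [-1, 6, -30], 0], [[0, 0.5, 0], [-2, 11.6, -65], 0], [[0, 0.5, 0], [-2, 11.6, -100], 0], [[0, 0.5, 0], [-2, 11.6, -135], 0], [[0, 0.5, 0], [-2, 11.6, -153], 0]])

```text
clock: 21.85
position: [390.9, 264.8, 48.0]
ee_rot: [-0.5, 0.503, 0.498, 0.5]
contact_force: [0.1, -1.1, -0.2]
gripper_width: 85.2
```

Request:
arm_command(increments=[[[0, 0, 0], [0, 0, 0], 0], [[0, 0, 0], [0, 0, 0], 0.3], [[0, 0, 0], [0, 0, 0], 0.6], [[0, 0, 0], [0, 0, 0], 1], [[0, 0, 0], [0, 0, 0], 1]])

```text
clock: 22.35
position: [391.4, 265.4, 49.1]
ee_rot: [-0.5, 0.502, 0.498, 0.5]
contact_force: [0.1, -0.1, 0.2]
gripper_width: 28.2
```

Request:
arm_command(increments=[[[0, 0, 0], [0, 0, 0], 1], [[0, 0, 0], [0, 0, 0], 1], [[0, 0, 0], [0, 0, 0], 1], [[0, 0, 0], [0, 0, 0], 1], [[0, 0, 0], [0, 0, 0], 1]])

```text
clock: 22.85
position: [391.4, 265.5, 49.2]
ee_rot: [-0.5, 0.502, 0.498, 0.5]
contact_force: [-0.9, 0.4, 2.1]
gripper_width: 21.8
```

Request:
arm_command(increments=[[[0, 0, 0], [0, 0, 8], 1], [[0, 0, 0], [0, 0, 30], 1], [[0, 0, 0], [0, 0, 60], 1], [[0, 0, 0], [0, 0, 85], 1], [[0, 0, 0], [0, 0, 100], 1]])

```text
clock: 23.35
position: [392.0, 266.0, 151.7]
ee_rot: [-0.5, 0.501, 0.498, 0.502]
contact_force: [0.5, -0.7, -0.5]
gripper_width: 22.2
```

Request:
arm_command(increments=[[[0, 0, 0], [2, -8, 5], 1], [[0, 0, 0], [9, -25, 10], 1], [[0, 0, 0], [19, -53, 15], 1], [[0, 0, 0], [30, -86, 20], 1], [[0, 0, 0], [42, -121, 20], 1]])

```text
clock: 23.85
position: [434.0, 143.6, 171.8]
ee_rot: [-0.5, 0.5, 0.498, 0.501]
contact_force: [1.0, 0.3, -1.1]
gripper_width: 22.0
```

Request:
arm_command(increments=[[[0, 0, 0], [12, -35, 0], 1], [[0, 0, 0], [24, -70, 0], 1], [[0, 0, 0], [36, -105, 0], 1], [[0, 0, 0], [48, -138, 0], 1], [[0, 0, 0], [58, -168, 0], 1]])

```text
clock: 24.35
position: [491.6, -26.6, 171.3]
ee_rot: [-0.499, 0.501, 0.499, 0.501]
contact_force: [0.3, 0.7, -0.4]
gripper_width: 22.2
```

Request:
arm_command(increments=[[[0, 0, 0], [13, -30, 0], 1], [[0, 0, 0], [28, -55, 0], 1], [[0, 0, 0], [50, -72, 0], 1], [[0, 0, 0], [76, -78, 0], 1], [[0, 0, 0], [102, -81, 0], 1]])

```text
clock: 24.85
position: [593.4, -109.3, 170.3]
ee_rot: [-0.498, 0.502, 0.499, 0.501]
contact_force: [0.3, 0.7, -0.6]
gripper_width: 21.8
```

Target TCP is (665.5, -105.8), with contact at z of about 83.

Request:
arm_command(increments=[[[0, 0, 0], [22, 1, 0], 1], [[0, 0, 0], [44, 2, 0], 1], [[0, 0, 0], [62, 3, -5], 1], [[0, 0, 0], [71, 3.5, -15], 1], [[0, 0, 0], [72, 3.5, -30], 1]])

```text
clock: 25.35
position: [665.7, -106.0, 139.0]
ee_rot: [-0.498, 0.502, 0.499, 0.501]
contact_force: [0.1, -0.2, -2.2]
gripper_width: 21.8
```

Request:
arm_command(increments=[[[0, 0, 0], [0, 0, -12], 1], [[0, 0, 0], [0, 0, -24], 1], [[0, 0, 0], [0, 0, -34], 1], [[0, 0, 0], [0, 0, -42], 1], [[0, 0, 0], [0, 0, -47], 1]])

```text
clock: 25.85
position: [665.3, -106.0, 91.3]
ee_rot: [-0.498, 0.502, 0.499, 0.501]
contact_force: [-0.5, 0.4, -1.0]
gripper_width: 22.4
```

```bash
python3 chk.py small_over
```

```text
(264, 676, 3)
[ 665.3 -106.    91.4] [ 0.2 -0.2 -0.4] 25.95
```

View pics/small_over.png

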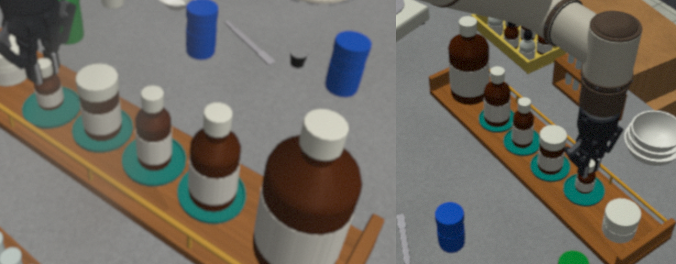

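The crop shows the tall bottle, slim bottle and jar standing on their saucers. The small bottle is over the last saucer at (48,85) in the left half and (588,180) in the right.

Request:
arm_command(increments=[[[0, 0, 0], [0, 0, -2], 1], [[0, 0, 0], [0, 0, -4], 1], [[0, 0, 0], [0, 0, -6], 1], [[0, 0, 0], [0, 0, -7], 1], [[0, 0, 0], [0, 0, -7.5], 1]])

```text
clock: 26.45
position: [665.3, -106.0, 83.8]
ee_rot: [-0.498, 0.502, 0.499, 0.501]
contact_force: [-0.1, 0.1, -1.6]
gripper_width: 22.2
```

Request:
arm_command(increments=[[[0, 0, 0], [0, 0, -0.3], 1], [[0, 0, 0], [0, 0, -0.6], 1], [[0, 0, 0], [0, 0, -0.9], 1], [[0, 0, 0], [0, 0, -0.9], 1], [[0, 0, 0], [0, 0, -0.9], 1]])

```text
clock: 26.95
position: [665.4, -106.0, 83.3]
ee_rot: [-0.498, 0.502, 0.499, 0.501]
contact_force: [-0.9, 0.4, 2.2]
gripper_width: 21.7
```

Request:
arm_command(increments=[[[0, 0, 0], [0, 0, 0], 0.68], [[0, 0, 0], [0, 0, 0], 0.5], [[0, 0, 0], [0, 0, 0], 0.3], [[0, 0, 0], [0, 0, 0], 0], [[0, 0, 0], [0, 0, 0], 0]])

```text
clock: 27.45
position: [665.4, -106.0, 83.3]
ee_rot: [-0.498, 0.502, 0.499, 0.501]
contact_force: [-0.3, 0.1, 0.7]
gripper_width: 83.3
```

Request:
arm_command(increments=[[[0, 0, 0], [0, 0, 10], 0], [[0, 0, 0], [0, 0, 35], 0], [[0, 0, 0], [0, 0, 70], 0], [[0, 0, 0], [0, 0, 105], 0], [[0, 0, 0], [0, 0, 140], 0]])

```text
clock: 27.95
position: [665.3, -106.1, 225.6]
ee_rot: [-0.498, 0.502, 0.499, 0.501]
contact_force: [0.3, -0.1, -0.3]
gripper_width: 85.7
```

```bash
python3 w.py new - 665 -105 110 12
```

```text
saucer [309. 211.] [ 684.1 -110.9   34.3] [ 666.8 -104. ] 42.7
saucer [335. 283.] [655.8 -31.8  34.4] [650.6 -12.5] 43.0
saucer [311. 378.] [680.2  93.1  34.5] [677.   88.5] 29.7
n 696 med [ 665.9 -105.4  109.9] circ [ 665.7 -104.2] 11.9
tcp [ 668.5 -106.9  233.5] F [ 0.9 -0.5  6.4] 85.51799093220146 28.0
```

Request:
arm_command(increments=[[[0, 0, 0], [-20, 0, 10], 0], [[0, 0, 0], [-60, 0, 20], 0], [[0, 0, 0], [-100, 0, 30], 0], [[0, 0, 0], [-140, 0, 30], 0], [[0, 0, 0], [-170, 0, 30], 0]])

```text
clock: 28.5
position: [496.4, -107.0, 264.8]
ee_rot: [-0.503, 0.499, 0.495, 0.504]
contact_force: [0.6, 0.2, -0.1]
gripper_width: 85.5
```

Request:
arm_command(increments=[[[0, 0, 0], [0, 0, 0], 0], [[0, 0, 0], [0, 0, 0], 0], [[0, 0, 0], [0, 0, 0], 0], [[0, 0, 0], [0, 0, 0], 0], [[0, 0, 0], [0, 0, 0], 0]])

```text
clock: 29.0
position: [497.1, -106.9, 264.3]
ee_rot: [-0.502, 0.499, 0.495, 0.504]
contact_force: [-0.1, -0.7, 1.1]
gripper_width: 85.2
```

```bash
python3 chk.py final
python3 - <<'E'
from h import *
P=np.concatenate([np.load(n+'.npz')['P'].reshape(-1,3) for n in('scene','side')])
for k,x,y,z,r in(('tall',642,176,176,16),('slim',646,83,154,14),('jar',649,-12,132,28),('small',665,-105,110,12),('stock',643,293,235,20),('jarw',652,-222,90,34)):
    q=P[(np.linalg.norm(P[:,:2]-[x,y],axis=-1)<r+10)&(abs(P[:,2]-z)<4)]
    print(k,len(q),np.median(q,0).round(1))
E
```

```text
(264, 676, 3)
[ 496.9 -107.   264.3] [0.1 0.6 0.4] 29.1
tall 558 [642.5 178.6 176.7]
slim 271 [645.6  86.8 154.7]
jar 1163 [648.4 -10.9 132.6]
small 226 [ 664.1 -103.5  110.3]
stock 1175 [646.3 295.8 235.6]
jarw 1559 [ 653.  -220.8   90.5]
```

View pics/final.png

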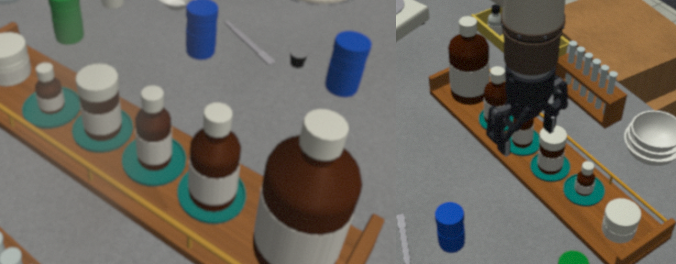

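The final crop shows all four upright and centred on their saucers in order of height. The stock bottle and white jar have not moved, and the arm is clear.

```bash
python3 -c "
from bench import arm; print(arm.job_done())"
```

```text
the job is handed in; nothing more can be done
None
```

The four bottles are lined up on the shelf in height order: tall beside the stock bottle, then slim, the amber jar, and small beside the white jar. I lifted each by its cap, lowered it until the force reading showed contact, and only then let go. The job was handed in at about 29 s of the 128 s limit.

- **Centring:** close wrist views put every cap within about 1–2 mm of its saucer's centre.
- **Standing upright:** the cap tops were at the expected heights (176, 154, 132 and 110 mm), so each bottle sits flat on its saucer floor.
- **Left in place:** the stock bottle and white jar measured the same as at the start, to within camera error. I never reached for the blue and green look-alikes.
- **Disagreement between cameras:** the scene and side cameras differed by up to about 6 mm in y. The last combined check from those two cameras read up to about 4 mm off the wrist values. I relied on the wrist camera, and no check failed.

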